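Register a filter housing in its jig and hold it pressed shut

TASK

Hold the two halves of the aluminium filter housing together so that a colleague can fit the screws: first push the lower half, which lies loose on the dark jig plate, up against all three brass stop pins, then set the cover on its two dowels, blue-marked end over blue-marked end, and press it down against the spring until the two halves meet all round. Finish like that, still gripping the cover and pressing it shut, with the lower half still against the pins; do not let go. Leave the sample cylinder and the white tape roll where they stand.

Things in the scene. Friction and masses are not known exactly. Their poses are not given: they have to be found in the camera images.
- jig: Jig fixed to the worktop, left or right, turned up to 0.3 rad: dark steel plate 140 (x) x 160 (y) x 10 mm, origin at the centre of its underside on the worktop. Three fixed brass stop pins, 14 mm diameter, stand 16 mm above the plate: two at the back, at jig (x, y) = (49, 34) and (49, -34) mm, one at the left, at (10, 57) mm. Corner screw heads 1.4 mm high.
- jig_seat (a point): Point on the jig plate's top face, at jig (10, 0, 10) mm, axes as the jig's: here lies the lower half's origin when it touches all three pins (its +x face the two back pins, its +y face the side pin), square with the jig.
- base_half: Lower half: loose aluminium block 64 (x) x 100 (y) x 24 mm tall, 0.28 to 0.44 kg, origin at the centre of its underside. Starts on the jig plate, 10 to 22 mm from its seat in x and 8 to 18 mm in y, turned up to 0.15 rad from the jig. Its +y end face is marked blue. Two 8 mm steel dowels stand 15 mm above its top face, tapering to 3.6 mm over the last 5 mm.
- filter_pack (a joint): Round black filter pack with white face, 35 mm diameter, in the middle of the lower half's top, on a spring. Value: how far it is pressed in, 0 to 0.006 m. At 0 it stands 5 mm proud of the top face, at 0.005 it is flush. 4 N start it, 9 N make it flush; the cover's weight alone does not press it in, and it springs back when let go.
- dowel_a (a point): Tip centre of the dowel at the blue (+y) end of the lower half: at (18, 38, 39) mm in its frame.
- dowel_b (a point): Tip centre of the other dowel: at (-10, -38, 39) mm in the lower half's frame.
- cover_half: Cover: loose aluminium plate 64 (x) x 100 (y) x 14 mm, about 0.16 kg, flat on the worktop, turned up to 0.5 rad; origin at the centre of its underside. A grey grip block 36 (x) x 24 (y) mm stands on its middle, 14 to 48 mm above the underside, with a brass stub to 58 mm. Blue stripe at the +y end. Two 9.6 mm through holes fit the dowels one way round only. Shut, it lies on the block's top face.
- hole_a (a point): Centre of the hole at the blue (+y) end of the cover, at its underside: (18, 38, 0) mm in the cover's frame.
- hole_b (a point): Centre of the other hole, at the underside: (-10, -38, 0) mm in the cover's frame.
- analyser_corner (a point): Bottom end of the nearest upright edge of the fixed blue gas analyser behind the work, a solid box 265 mm tall: keep the arm clear of it. From this point its near face runs back and to the left, to a point 200 mm farther in x and 380 mm farther in y.
- sample_cylinder: Bystander: small upright metal sample cylinder with black cap, 41x49x176 mm, origin under its centre.
- ptfe_tape: Bystander: white tape roll lying flat, 48x48x13 mm, origin under its centre.

How it is judged (in metres and radians):
On the way, in this order (a step that is already met when the one before it is completed fails the run):
1. the lower half touches all three stop pins, square with the jig, while the cover is still off it (x of base_half in the frame of jig_seat between -0.003 and 0.003 m and y of base_half in the frame of jig_seat between -0.003 and 0.003 m and angle between the y axis of base_half and the y axis of jig_seat, either way round below 0.04 rad and angle between base_half's own z axis and vertical below 0.04 rad and distance between cover_half and base_half above 0.06 m), for 0.2 s.
2. the cover is on both dowels (horizontal distance between hole_a and dowel_a below 0.003 m and horizontal distance between hole_b and dowel_b below 0.003 m and z of cover_half in the frame of base_half between 0.02 and 0.034 m), for 0.1 s.
At the end, for the whole second after the job is handed in: Ends holding: fingers on the cover (over 2 N); both holes within 3 mm of their dowels; cover parallel (0.03 rad) and at most 1.8 mm above the lower half's top face, pressing on it (over 1 N); lower half within 3 mm and 0.04 rad of its seat at the three pins; all at rest (x of base_half in the frame of jig_seat between -0.003 and 0.003 m and y of base_half in the frame of jig_seat between -0.003 and 0.003 m and angle between the y axis of base_half and the y axis of jig_seat, either way round below 0.04 rad and angle between base_half's own z axis and vertical below 0.04 rad and horizontal distance between hole_a and dowel_a below 0.003 m and horizontal distance between hole_b and dowel_b below 0.003 m and z of cover_half in the frame of base_half between 0.02 and 0.0258 m and angle between the z axis of cover_half and the z axis of base_half, either way round below 0.03 rad and contact force between the fingers and cover_half above 2 N and contact force between cover_half and base_half above 1 N and linear speed of each of cover_half, base_half below 0.02 m/s); the arm keeps its last pose, push and grip.
It fails at once if the upright sample cylinder is moved by more than 30 mm or tipped over (distance of sample_cylinder from where it was at the start of the episode above 0.03 m or angle between sample_cylinder's own z axis and vertical above 0.5 rad).
It fails at once if the white tape roll is moved by more than 30 mm or tipped over (distance of ptfe_tape from where it was at the start of the episode above 0.03 m or angle between ptfe_tape's own z axis and vertical above 0.5 rad).
It also fails if it takes over 48 s, if anything falls off the work surface, if the arm or the gripper's body presses on something with over 40 N, if the wrist force passes 120 N, or if a joint passes its speed limit or range.

ROBOT

A 6-joint arm with a two-finger parallel gripper is mounted at the origin on the work surface; the furniture and walls round the work are solid. World frame = base frame: x ahead of the robot, y to its left, z up, the work surface at z = 0. Lengths are in mm, angles in rad, forces in N, time in s.
With the tool pointing down it reaches from about 150 to 775 mm from the base axis. Payload 6.1 kg.
Tool frame: the origin (TCP) lies between the finger pads; the fingertips stand bot.tcp_to_tips ahead of it and the grasp point (between the pads) lies 2 mm behind it (bot.tcp_to_tips is the distance from the TCP to the fingertips, in mm); z points along the fingers, y is the direction in which the jaws open and shut (so a half turn about z gives the same grasp; the last joint's range is limited). The gripper opens to 85 mm and grips with 20 to 120 N. Pads are 22 mm wide; open, the fingers measure 114 mm over their backs; the gripper's body (76 mm by 85 mm) begins 54 mm behind the grasp point. The pads swing forward as they close: fully open they stand 13 mm farther back than shut.
Start: joints at [1.195, 0.126, -0.04, 1.405, 0, 1.571], TCP at [192.676, 488.348, 248.295] pointing down, gripper open.
Joint ranges: [-2.72, 2.72], [-0.95, 1.95], [-1.27, 1.35], [-1.78, 2.02], [-1.46, 1.47], [-3.14, 3.14]. Speed limits (rad/s): [2.39, 2.39, 3.01, 3.14, 3.14, 3.14].

INTERFACE

Orientations are given as a unit quaternion [x, y, z, w].
In Python, from station import bot gives the robot as it stands.
- The arm moves only by the tool send_rows, never from a script. Its arguments are lists of equal length, an entry for each row: "claw": the finger opening in mm, from 0 to 85.4; "slide": the shift along the tool's x, y, z in mm, a list of three; "rot": the turn, a rotation vector about the tool's x, y, z in rad, a list of three. In form: {"claw": [claw, ...], "slide": [[tx, ty, tz], ...], "rot": [[ax, ay, az], ...]}. A call has 1 to 5 rows; each row is the pose to reach, as a shift and turn from the pose commanded when the call began, along the tool's axes at that moment; what a row does not reach only later rows make up. A row lasts 1/10 s, in which the tool goes at most 50 mm and 8.59 degrees, less where a joint would pass 70% of its speed; a pose out of reach is approached as far as the arm can. A call with a gripper value outside its range is refused whole. The fingers move at their own pace and stop on an object; "newtons" is the grip in N (left out, the last holds). Time passes only in rows, so rows that repeat a pose let the fingers close. It gives the time, the measured TCP pose, the force and the opening at its end, in the units of the state.
- bot.get_state(): the state, without advancing time (a new reading comes with each control period).
- bot.grab_frame(name): name is "side" or "top" or "wrist"; returns the picture (400x640x3 uint8, blue, green, red); there is no depth.
- bot.calibration(name): a dict with "fx", "fy", "cx", "cy" (pixels), "world_from_camera" (4x4, takes a point from camera to world coordinates); the wrist camera has in their place "tool_from_camera" (4x4, takes a point from camera to tool coordinates, whose origin is the TCP and whose axes are the flange's). Camera axes: x right, y down, z forward; pixel columns grow to the right and rows downward; lengths in mm; the calibration is good to about 2 mm. A picture is of the moment at which its call begins: read the wrist's pose just before it. calibration takes no time and is no camera call.
- bot.sign_off(): hands the job in, once; it reports no verdict.
The state is a dict: "t": time; "joints": joint angles; "joint_velocities": joint speeds; "joint_efforts": joint torques, N m; "position": TCP position; "eef_rot": TCP orientation; "ft_force": force on the tool from outside, world axes, zero at the start; "ft_torque": the same for the moment, N m; "opening": finger opening in mm.
Only numpy, scipy, OpenCV 4.12 (cv2) and the standard library are available. Lean on these libraries where they do the work, as an engineer would, in place of code of your own. Each camera call takes 0.05 s, during which the arm holds its last target. There are 200 camera calls.

## Working session

There is one attempt and no reset: what is moved stays moved. The work goes in short steps, Python scripts to look and compute and a tool call to move; the robot and the scene stay as the last step left them, time stands still between calls to the robot, and variables do not carry over. Pictures are saved under pics/ and viewed, about 8 in all and at most 12, crops included, and the job is handed in when it is done.

Besides the shell and the picture viewer there is one more tool, called after "Call:" by a JSON object that holds its "method" and its "body", one argument or row to a line. send_rows: Moves the arm, as the interface text tells. Its arguments: {"type":"object","properties":{"claw":{"type":"array"},"slide":{"type":"array"},"rot":{"type":"array"},"newtons":{"type":"number"}},"required":["claw","slide","rot"]}

```bash
ls; mkdir -p pics
python3 - <<'E'
from station import bot
import cv2, numpy as np
np.set_printoptions(precision=4,suppress=True)
print(bot.get_state(), bot.tcp_to_tips)
for n in("top","side","wrist"):
    cv2.imwrite(f"pics/{n}0.png",bot.grab_frame(n)); print(n,bot.calibration(n))
a=cv2.imread("pics/top0.png");b=cv2.imread("pics/side0.png")
E
```

```text
pics
{'t': 0.0, 'joints': array([ 1.195 ,  0.1264, -0.0406,  1.4054,  0.    ,  1.5708]), 'joint_velocities': array([ 0.0012, -0.0015,  0.0004,  0.0004, -0.0002,  0.0006]), 'joint_efforts': array([ -0.0017, -43.5914,  35.2924,   0.0173,  -0.    ,   0.    ]), 'position': array([192.5361, 488.0185, 247.533 ]), 'eef_rot': array([ 0.1868,  0.9824, -0.0008, -0.0002]), 'ft_force': array([-0.2767, -0.569 ,  0.5166]), 'ft_torque': array([-0.0513, -0.0017,  0.0254]), 'opening': 85.5382217699755} 17.0
top {'fx': 479.7794103070043, 'fy': 479.7794103070043, 'cx': 316.46592883048254, 'cy': 198.45682861704643, 'world_from_camera': array([[   0.1789,   -0.9555,    0.2344,  300.81  ],
       [  -0.9839,   -0.1748,    0.0382,  -55.9405],
       [   0.0045,   -0.2374,   -0.9714, 1023.4138],
       [   0.    ,    0.    ,    0.    ,    1.    ]])}
side {'fx': 445.10261250244713, 'fy': 445.10261250244713, 'cx': 312.4584230580375, 'cy': 200.97949463510625, 'world_from_camera': array([[   0.8324,   -0.3659,    0.4163,  163.5705],
       [  -0.5542,   -0.5437,    0.6303, -549.4438],
       [  -0.0043,   -0.7553,   -0.6553,  626.8861],
       [   0.    ,    0.    ,    0.    ,    1.    ]])}
wrist {'fx': 296.6458116018335, 'fy': 296.6458116018335, 'cx': 324.5909754229765, 'cy': 202.7046616848309, 'tool_from_camera': array([[  -0.0003,   -0.9528,   -0.3035,   78.6456],
       [   1.    ,   -0.0001,   -0.0008,   -0.7745],
       [   0.0007,   -0.3035,    0.9528, -126.8052],
       [   0.    ,    0.    ,    0.    ,    1.    ]])}
```

View pics/top0.png

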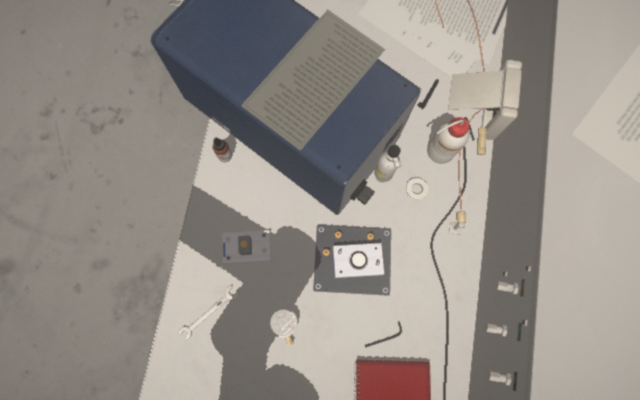

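View pics/side0.png

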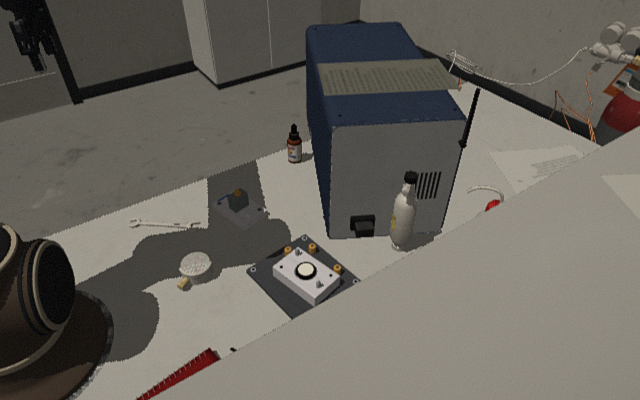

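The top view shows the jig at (353,260) with brass pins at (326,253), (338,235), (370,237). The base is at (358,260) and the cover at (246,247), with its blue stripe on the left. The cylinder stands at (388,160) and the tape at (417,187). The analyser's near corner is about (340,205). Next I'll take an enlarged crop and measure.

```bash
cat > h.py <<'E'
from station import bot
import cv2, numpy as np
from scipy.spatial.transform import Rotation as R
np.set_printoptions(precision=3,suppress=True)
def cam(n):
    c=bot.calibration(n)
    if n=="wrist":
        s=bot.get_state(); T=np.eye(4); T[:3,:3]=R.from_quat(s["eef_rot"]).as_matrix(); T[:3,3]=s["position"]
        return c,T@c["tool_from_camera"]
    return c,c["world_from_camera"]
def ray(c,T,uv,z):
    uv=np.atleast_2d(uv).astype(float)
    d=np.c_[(uv[:,0]-c["cx"])/c["fx"],(uv[:,1]-c["cy"])/c["fy"],np.ones(len(uv))]@T[:3,:3].T
    return T[:3,3]+d*((z-T[2,3])/d[:,2])[:,None]
def proj(c,T,P):
    q=(np.atleast_2d(P)-T[:3,3])@T[:3,:3]
    return np.c_[q[:,0]/q[:,2]*c["fx"]+c["cx"],q[:,1]/q[:,2]*c["fy"]+c["cy"]]
def blobs(mask,amin=8):
    n,l,st,ce=cv2.connectedComponentsWithStats(mask.astype(np.uint8))
    return [(ce[i],st[i,4]) for i in range(1,n) if st[i,4]>=amin]
E
python3 - <<'E'
from h import *
im=cv2.imread("pics/top0.png");c,T=cam("top")
cv2.imwrite("pics/crop0.png",cv2.resize(im[215:315,205:405],None,fx=4,fy=4,interpolation=cv2.INTER_CUBIC))
hsv=cv2.cvtColor(im,cv2.COLOR_BGR2HSV)
H,S,V=cv2.split(hsv)
roi=np.zeros(H.shape,bool);roi[215:315,205:405]=1
for n,m,z in(("brass",(H>8)&(H<28)&(S>120)&roi,26),("blue",(H>95)&(H<125)&(S>90)&roi,14)):
    for ce,a in blobs(m,4): print(n,ce,a,ray(c,T,ce,z)[0])
def rect(m,z,n):
    cs,_=cv2.findContours(m.astype(np.uint8),cv2.RETR_EXTERNAL,cv2.CHAIN_APPROX_NONE)
    for k in cs:
        if cv2.contourArea(k)<300: continue
        p=ray(c,T,k[:,0],z)[:,:2].astype(np.float32)
        print(n,cv2.contourArea(k),cv2.minAreaRect(p),cv2.boundingRect(k))
rect((V>120)&(S<60)&roi&(np.indices(H.shape)[1]>325)&(np.indices(H.shape)[1]<388)&(np.indices(H.shape)[0]>240)&(np.indices(H.shape)[0]<280),34,"base")
print(ray(c,T,(340,208),0), ray(c,T,[(384,178),(417,188)],0))
for uv in((246,247),(353,260)): print(hsv[uv[1],uv[0]-15:uv[0]+15:6])
print(im[262,215:280:4].tolist())
E
```

```text
brass [337.333 236.   ] 6 [469.514 -74.393  26.   ]
brass [325.8 253.6] 5 [428.718 -57.012  26.   ]
base 1610.0 ((426.57586669921875, -124.92445373535156), (68.82565307617188, 104.5546875), 14.090641021728516) (332, 243, 53, 36)
[[535.898 -70.178   0.   ]] [[ 620.764 -154.884    0.   ]
 [ 611.155 -230.019   -0.   ]]
[[  4  16 128]
 [ 10  13 121]
 [ 17  81 104]
 [ 30   6  80]
 [ 11  16 125]]
[[  4   9 227]
 [  7  10 227]
 [  5  14 111]
 [ 19  17 241]
 [ 19  18 241]]
[[112, 117, 123], [104, 110, 114], [114, 116, 122], [116, 118, 123], [113, 116, 121], [113, 115, 120], [111, 113, 118], [106, 109, 114], [105, 109, 114], [105, 108, 113], [104, 108, 112], [103, 107, 112], [105, 110, 114], [105, 109, 114], [102, 108, 112], [103, 108, 113], [103, 110, 113]]
```

View pics/crop0.png

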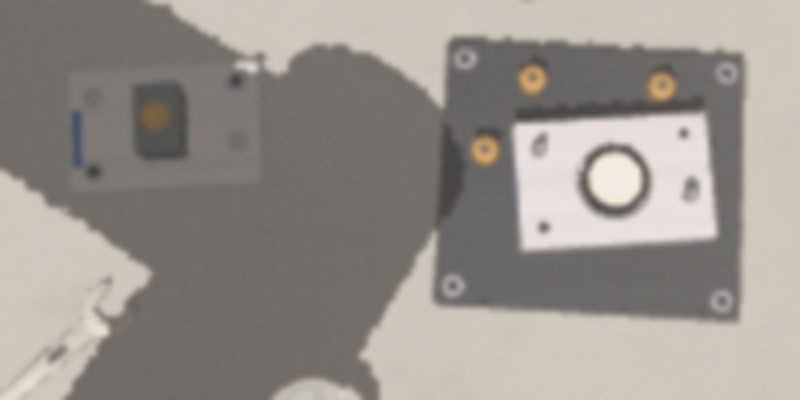

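The enlarged crop is clear. Brass pin tops are at crop (532,78), (661,87) and (485,150). The base top corners are (514,124), (707,113), (717,238) and (521,251), with dowels at upper left and lower right. The cover corners are (72,72), (258,64), (261,180) and (72,192), with its blue stripe on the left. Both parts have the blue end towards +y. Next step is to work out the poses.

```bash
cat >> h.py <<'E'
def fit(L,P):
    "2D rigid fit: local points L -> world points P; returns x,y,yaw,residuals"
    L=np.array(L,float);P=np.array(P)[:,:2];a=L-L.mean(0);b=P-P.mean(0)
    th=np.arctan2((a[:,0]*b[:,1]-a[:,1]*b[:,0]).sum(),(a*b).sum())
    r=np.array([[np.cos(th),-np.sin(th)],[np.sin(th),np.cos(th)]])
    t=P.mean(0)-r@L.mean(0)
    return t,th,np.linalg.norm(L@r.T+t-P,axis=1)
def rel(goal,yaw):
    "slide (tool axes) and rotvec from the present pose to TCP goal, pointing down, tool x at yaw"
    s=bot.get_state();A=R.from_quat(s["eef_rot"]);B=R.from_matrix(np.array([[np.cos(yaw),np.sin(yaw),0],[np.sin(yaw),-np.cos(yaw),0],[0,0,-1]]))
    print("slide",A.inv().apply(np.array(goal)-s["position"]),"rot",(A.inv()*B).as_rotvec(),"pos",s["position"],"F",s["ft_force"],"t",s["t"])
E
python3 - <<'E'
from h import *
c,T=cam("top")
f=lambda p:np.array(p,float)/4+[204.625,214.625]
w=lambda p,z:ray(c,T,f(p),z)
pins=w([(532,78),(661,87),(485,150)],26)
t,th,r=fit([(49,34),(49,-34),(10,57)],pins);print("jig pins",t,th,r)
t2,th2,r=fit([(49,34),(49,-34),(10,57),(62,72),(62,-72),(-62,72),(-62,-72)],np.r_[pins,w([(465,58),(727,73),(453,285),(722,300)],11.4)]);print("jig all",t2,th2,r)
ca,sa=np.cos(th2),np.sin(th2);seat=t2+[10*ca,10*sa];print("seat",seat)
K=[(32,50),(32,-50),(-32,-50),(-32,50)]
b,bt,r=fit(K,w([(514,124),(707,113),(717,238),(521,251)],34));print("base",b,bt,r)
d=b-seat;print("base in seat",d@[ca,sa],d@[-sa,ca],bt-th2)
print("cover",fit(K,w([(72,72),(258,64),(261,180),(72,192)],14)))
print("cover holes",fit([(18,38),(-10,-38)],w([(92,97),(238,140)],14)))
print("stub",w((155,117),58))
rel([b[0],b[1],140],bt+np.pi/2)
E
```

```text
jig pins [ 428.607 -114.031] 0.11834162634919529 [0.339 0.347 0.382]
jig all [ 429.202 -114.376] 0.12452945255618043 [0.234 1.062 0.274 2.735 2.708 3.332 3.222]
seat [ 439.124 -113.133]
base [ 426.97  -125.166] 0.23734365250466466 [0.406 0.712 0.083 1.023]
base in seat -13.554653806281902 -10.429269236177422 0.11281419994848423
cover (array([415.307, 111.406]), np.float64(0.23213105916798435), array([0.765, 1.122, 1.38 , 0.351]))
cover holes (array([415.551, 111.867]), np.float64(0.24802499790039526), array([0.114, 0.114]))
stub [[414.086 110.53   58.   ]]
slide [-443.122 -484.321  108.272] rot [-0.001  0.001  0.958] pos [192.574 488.11  247.698] F [ 0.133 -0.142  0.27 ] t 0.15
```

Call:
{"method": "send_rows", "body": {
  "claw": [85,85,85,85,85],
  "slide": [
    [-443,-484,98],
    [-443,-484,98],
    [-443,-484,98],
    [-443,-484,98],
    [-443,-484,98]
  ],
  "rot": [
    [0,0,0.958],
    [0,0,0.958],
    [0,0,0.958],
    [0,0,0.958],
    [0,0,0.958]
  ],
  "newtons": 40
}}

```text
t: 0.65
position: [281.0, 255.6, 210.9]
eef_rot: [0.536, 0.844, 0.0, 0.0]
ft_force: [0.8, 0.3, 0.4]
opening: 85.3
```

```bash
python3 -c "
from h import *
rel([427,-125.2,150],0.237+np.pi/2)"
```

```text
slide [-406.688  -30.08    60.971] rot [0.    0.    0.203] pos [281.038 255.593 210.902] F [0.824 0.261 0.388] t 0.65
```

Call:
{"method": "send_rows", "body": {
  "claw": [85,85,85,85,85],
  "slide": [
    [-406,-30,61],
    [-406,-30,61],
    [-406,-30,61],
    [-406,-30,61],
    [-406,-30,61]
  ],
  "rot": [
    [0,0,0.2],
    [0,0,0.2],
    [0,0,0.2],
    [0,0,0.2],
    [0,0,0.2]
  ]
}}

```text
t: 1.15
position: [370.8, 25.0, 174.2]
eef_rot: [0.615, 0.788, 0.0, 0.0]
ft_force: [1.2, 1.1, -0.0]
opening: 85.1
```

```bash
python3 -c "
from h import *
rel([427,-125.2,150],0.237+np.pi/2)"
```

```text
slide [-159.328   18.042   24.193] rot [0.001 0.    0.008] pos [370.836  24.991 174.176] F [ 1.156  1.134 -0.046] t 1.15
```

Call:
{"method": "send_rows", "body": {
  "claw": [85,85,85,85,85],
  "slide": [
    [-159,18,24],
    [-159,18,24],
    [-159,18,24],
    [-159,18,24],
    [-159,18,24]
  ],
  "rot": [
    [0,0,0.008],
    [0,0,0.008],
    [0,0,0.008],
    [0,0,0.008],
    [0,0,0.008]
  ]
}}

```text
t: 1.65
position: [426.6, -124.3, 149.5]
eef_rot: [0.62, 0.785, -0.0, -0.001]
ft_force: [-0.1, 0.3, -0.4]
opening: 85.2
```

Run:
```python
from h import *
rel([427,-125.2,100],0.237+np.pi/2)
c,T=cam("wrist")
im=bot.grab_frame("wrist");cv2.imwrite("pics/w1.png",im)
# expected pixels
def pts(o,th,L,z): 
    r=np.array([[np.cos(th),-np.sin(th)],[np.sin(th),np.cos(th)]]);return np.c_[np.array(L)@r.T+o,np.full(len(L),z)]
print("pins",proj(c,T,pts([429,-114.3],.12,[(49,34),(49,-34),(10,57)],26)).round())
print("base",proj(c,T,pts([427,-125.2],.237,[(32,50),(32,-50),(-32,-50),(-32,50)],34)).round())
```

```text
slide [-1.005  0.246 49.499] rot [-0.001 -0.001 -0.004] pos [ 426.611 -124.307  149.5  ] F [-0.099  0.282 -0.376] t 1.65
pins [[394. 158.]
 [380. 232.]
 [352. 125.]]
base [[366. 145.]
 [362. 256.]
 [291. 257.]
 [287. 145.]]
```

View pics/w1.png

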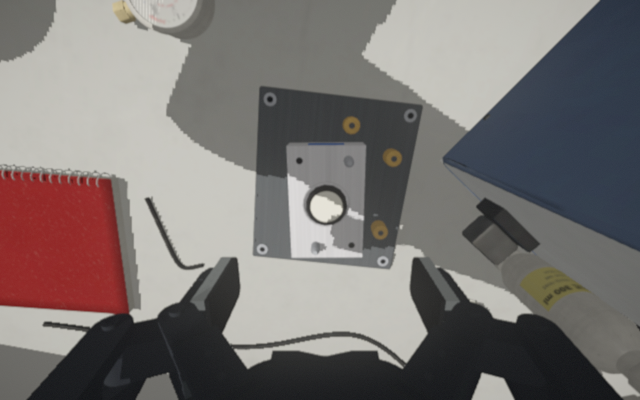

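The pins and base corners match the projections to within 2 px, and the blue end is at the top. I'll descend and grip the base across x.

Call:
{"method": "send_rows", "body": {
  "claw": [85,85,85,85,85],
  "slide": [
    [-1,0,40],
    [-1,0,80],
    [-1,0,105],
    [-1,0,119],
    [-1,0,119]
  ],
  "rot": [
    [0,0,0],
    [0,0,0],
    [0,0,0],
    [0,0,0],
    [0,0,0]
  ]
}}

```text
t: 2.2
position: [425.0, -121.7, 29.8]
eef_rot: [0.618, 0.787, -0.001, -0.002]
ft_force: [0.2, 1.2, 1.1]
opening: 85.1
```

Call:
{"method": "send_rows", "body": {
  "claw": [55,55,55,55,55],
  "slide": [
    [0,0,0],
    [0,0,0],
    [0,0,0],
    [0,0,0],
    [0,0,0]
  ],
  "rot": [
    [0,0,0],
    [0,0,0],
    [0,0,0],
    [0,0,0],
    [0,0,0]
  ],
  "newtons": 30
}}

```text
t: 2.7
position: [427.7, -123.3, 32.8]
eef_rot: [0.618, 0.786, 0.001, 0.0]
ft_force: [-1.9, 3.8, 6.8]
opening: 63.6
```

Run:
```python
from h import *
s=bot.get_state();print(s["opening"])
rel([439.1,-113.1,30],0.12+np.pi/2)
rel([439.1+2*np.cos(.12)-2*np.sin(.12),-113.1+2*np.cos(.12)+2*np.sin(.12),30],0.12+np.pi/2)
```

```text
63.62676193706941
slide [ 7.251 13.526  2.814] rot [ 0.002 -0.001  0.118] pos [ 427.654 -123.332   32.78 ] F [-1.92   3.757  6.847] t 2.7
slide [ 9.002 15.746  2.82 ] rot [ 0.002 -0.001  0.118] pos [ 427.654 -123.332   32.78 ] F [-1.92   3.757  6.847] t 2.7
```

Call:
{"method": "send_rows", "body": {
  "claw": [55,55,55,55,55],
  "slide": [
    [2,3,-2],
    [4,7,-3],
    [7,12,-3],
    [9,15,-3],
    [11,16.5,-3]
  ],
  "rot": [
    [0,0,0.04],
    [0,0,0.08],
    [0,0,0.118],
    [0,0,0.118],
    [0,0,0.118]
  ]
}}

```text
t: 3.2
position: [439.8, -111.2, 34.5]
eef_rot: [0.664, 0.748, -0.003, 0.001]
ft_force: [-5.5, -15.6, 1.2]
opening: 63.2
```

Run:
```python
from h import *
rel([439.1,-113.1,30],0.12+np.pi/2)
c,T=cam("top");im=bot.grab_frame("top");s=bot.get_state();print(s["ft_force"],s["position"],s["opening"])
c2,T2=cam("wrist");w=bot.grab_frame("wrist");cv2.imwrite("pics/w2.png",w);cv2.imwrite("pics/top2.png",im)
cv2.imwrite("pics/c2.png",np.hstack([cv2.resize(w[60:260,160:400],None,fx=2,fy=2),cv2.resize(im[215:315,305:395],None,fx=4,fy=4,interpolation=cv2.INTER_CUBIC)]))
```

```text
slide [-1.766 -0.915  4.556] rot [-0.003  0.006 -0.001] pos [ 439.807 -111.21    34.544] F [ -5.543 -15.609   1.206] t 3.2
[-3.566 -9.673 -0.517] [ 439.784 -111.242   34.571] 63.31458663458635
```

View pics/w2.png

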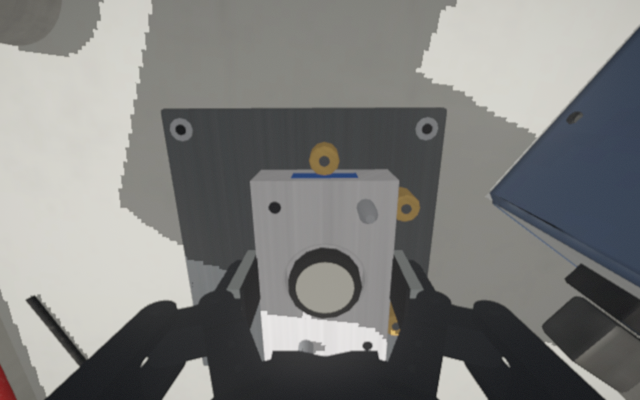

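The wrist view shows the blue end face against the side pin at (324,160) and the +x face against the back pins at (405,206) and (395,325). The force shows contact in both directions. I'll add a little more +x push to square it, then release and rise.

Call:
{"method": "send_rows", "body": {
  "claw": [55,55,55,85,85],
  "slide": [
    [0,1.5,0],
    [0,2.5,0],
    [0,2.5,0],
    [-1,0,0],
    [-1,-1,0]
  ],
  "rot": [
    [0,0,0],
    [0,0,0],
    [0,0,0],
    [0,0,0],
    [0,0,0]
  ]
}}

```text
t: 3.8
position: [440.0, -110.5, 34.8]
eef_rot: [0.664, 0.748, 0.0, 0.001]
ft_force: [-0.2, 0.2, -0.1]
opening: 85.2
```

Call:
{"method": "send_rows", "body": {
  "claw": [85,85,85,85,85],
  "slide": [
    [0,0,0],
    [0,0,-30],
    [0,0,-75],
    [0,0,-120],
    [0,0,-120]
  ],
  "rot": [
    [0,0,0],
    [0,0,0],
    [0,0,0],
    [0,0,0],
    [0,0,0]
  ]
}}

```text
t: 4.3
position: [443.1, -111.0, 160.7]
eef_rot: [0.664, 0.748, 0.003, 0.005]
ft_force: [0.5, 0.0, -0.2]
opening: 85.1
```

Run:
```python
from h import *
rel([415.4,111.6,150],0.24+np.pi/2)
c,T=cam("wrist");w=bot.grab_frame("wrist");cv2.imwrite("pics/w3.png",w)
cv2.imwrite("pics/w3c.png",cv2.resize(w[60:300,230:450],None,fx=2.5,fy=2.5,interpolation=cv2.INTER_CUBIC))
```

```text
slide [224.308  -1.014   9.902] rot [ 0.01   0.004 -0.12 ] pos [ 443.08  -110.959  160.704] F [ 0.523  0.014 -0.166] t 4.3
```

View pics/w3c.png

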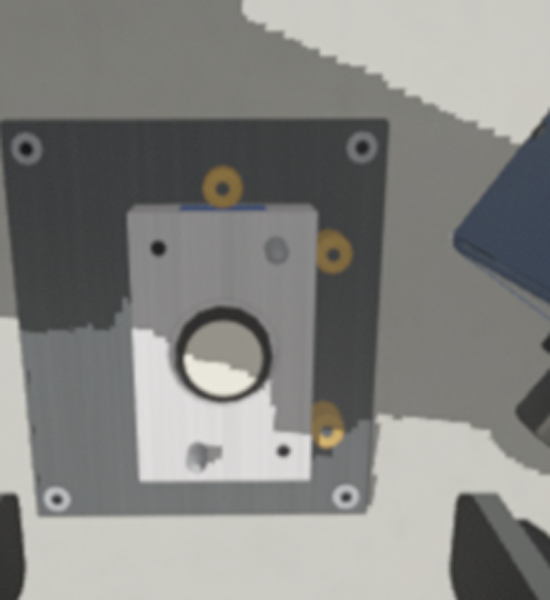

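The base sits against all three pins. The side pin (222,188) touches the blue face, and the back pins (332,251) and (326,425) touch the +x edge. I'll measure it from this view and then go to the cover.

Run:
```python
from h import *
c,T=cam("wrist");print(bot.get_state()["position"])
w=lambda p,z:ray(c,T,np.array(p,float)/2.5+[229.7,59.7],z)
K=[(32,50),(32,-50),(-32,-50),(-32,50)]
print("base",fit(K,w([(317,213),(311,480),(140,480),(128,213)],34)))
p=w([(333,251),(326,427),(222,187)],26)
t,th,r=fit([(49,34),(49,-34),(10,57)],p);print("seat by pins",t+10*np.array([np.cos(th),np.sin(th)]),th,r)
```

```text
[ 441.976 -110.713  157.835]
base (array([ 437.123, -112.917]), np.float64(0.12246841876765233), array([0.877, 0.373, 0.756, 0.553]))
seat by pins [ 436.413 -111.788] 0.1254589990141453 [0.137 1.164 1.036]
```

Call:
{"method": "send_rows", "body": {
  "claw": [85,85,85,85,85],
  "slide": [
    [224,-1,10],
    [224,-1,10],
    [224,-1,10],
    [224,-1,10],
    [224,-1,10]
  ],
  "rot": [
    [0,0,-0.12],
    [0,0,-0.12],
    [0,0,-0.12],
    [0,0,-0.12],
    [0,0,-0.12]
  ]
}}

```text
t: 4.85
position: [410.6, 114.8, 143.1]
eef_rot: [0.616, 0.787, -0.0, -0.001]
ft_force: [0.7, -0.3, -0.4]
opening: 85.0
```

Call:
{"method": "send_rows", "body": {
  "claw": [85,85],
  "slide": [
    [0,0,0],
    [0,0,0]
  ],
  "rot": [
    [0,0,0],
    [0,0,0]
  ]
}}

```text
t: 5.05
position: [411.4, 112.3, 143.4]
eef_rot: [0.617, 0.787, -0.001, -0.0]
ft_force: [0.1, -0.4, 0.9]
opening: 85.2
```

Run:
```python
from h import *
rel([415.4,111.6,60],0.24+np.pi/2)
c,T=cam("wrist");w=bot.grab_frame("wrist");cv2.imwrite("pics/w4.png",w);np.save("T4.npy",T)
cv2.imwrite("pics/w4c.png",cv2.resize(w[60:300,230:450],None,fx=2.5,fy=2.5,interpolation=cv2.INTER_CUBIC))
```

```text
slide [-1.586  3.839 83.405] rot [-0.001  0.     0.001] pos [411.408 112.276 143.411] F [ 0.142 -0.363  0.943] t 5.05
```

View pics/w4c.png

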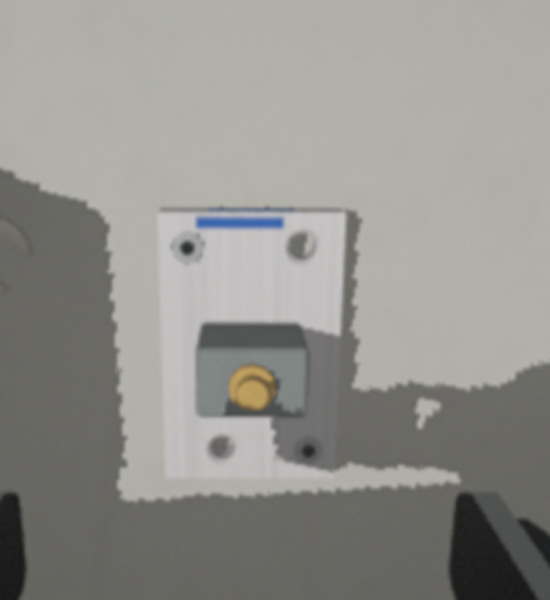

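The view shows the cover with its blue stripe at the top, corners near crop (160,211), (347,210) and (166,478), holes at (301,246) and (221,447), and the stub at (252,389).

Run:
```python
from h import *
c=bot.calibration("wrist");T=np.load("T4.npy")
w=lambda p,z:ray(c,T,np.array(p,float)/2.5+[229.7,59.7],z)
K=[(32,50),(32,-50),(-32,-50),(-32,50)]
print(fit([K[0],K[2],K[3]],w([(347,210),(166,478),(160,211)],14)))
print("holes",fit([(18,38),(-10,-38)],w([(301,246),(221,447)],14)))
print("stub",w((253,390),58))
rel([414.5,111.4,40],0.24+np.pi/2)
```

```text
(array([415.463, 111.263]), np.float64(0.23879585364209238), array([0.621, 0.85 , 0.341]))
holes (array([414.165, 111.232]), np.float64(0.23847054223419217), array([0.018, 0.018]))
stub [[414.8   112.556  58.   ]]
slide [ -0.916   2.894 103.575] rot [-0.001  0.    -0.   ] pos [411.594 111.665 143.579] F [ 0.16  -0.723 -0.069] t 5.1
```

Call:
{"method": "send_rows", "body": {
  "claw": [85,85,85,85,70],
  "slide": [
    [-1,3,40],
    [-1,3,80],
    [-1,3,98],
    [-1,3,103.5],
    [-1,3,103.5]
  ],
  "rot": [
    [0,0,0],
    [0,0,0],
    [0,0,0],
    [0,0,0],
    [0,0,0]
  ]
}}

```text
t: 5.6
position: [414.9, 110.6, 40.3]
eef_rot: [0.618, 0.786, -0.001, -0.0]
ft_force: [0.1, -0.8, 0.2]
opening: 72.5
```

```bash
python3 -c "
from h import *
rel([414.7,111.3,40],0.2385+np.pi/2)"
```

```text
slide [0.679 0.01  0.349] rot [-0.002  0.    -0.001] pos [414.851 110.638  40.349] F [ 0.097 -0.793  0.169] t 5.6
```

Call:
{"method": "send_rows", "body": {
  "claw": [25,25,25,25,25],
  "slide": [
    [0,0,0],
    [0,0,0],
    [0,0,0],
    [0,0,0],
    [0,0,0]
  ],
  "rot": [
    [0,0,0],
    [0,0,0],
    [0,0,0],
    [0,0,0],
    [0,0,0]
  ],
  "newtons": 90
}}

```text
t: 6.1
position: [416.4, 111.9, 42.5]
eef_rot: [0.618, 0.786, 0.001, 0.001]
ft_force: [-0.5, -0.6, 7.0]
opening: 34.5
```

Call:
{"method": "send_rows", "body": {
  "claw": [25,25,25],
  "slide": [
    [0,0,0],
    [0,0,0],
    [0,0,0]
  ],
  "rot": [
    [0,0,0],
    [0,0,0],
    [0,0,0]
  ]
}}

```text
t: 6.4
position: [416.4, 111.9, 42.5]
eef_rot: [0.618, 0.786, 0.001, 0.001]
ft_force: [-0.4, -2.0, 6.1]
opening: 34.3
```

```bash
python3 -c "
from h import *
print(bot.get_state()['opening'])
rel([414.7,111.3,140],0.2385+np.pi/2)"
```

```text
34.26896276095597
slide [ -0.192  -1.491 -97.545] rot [0.003 0.    0.   ] pos [416.41  111.877  42.46 ] F [-0.38  -2.018  6.062] t 6.4
```

Gripped, opening 34.3 mm. Lift and carry above the base.

Call:
{"method": "send_rows", "body": {
  "claw": [25,25,25,25,25],
  "slide": [
    [0,0,-20],
    [0,0,-55],
    [0,0,-85],
    [0,0,-97.5],
    [0,0,-97.5]
  ],
  "rot": [
    [0,0,0],
    [0,0,0],
    [0,0,0],
    [0,0,0],
    [0,0,0]
  ]
}}

```text
t: 6.9
position: [416.3, 112.0, 140.0]
eef_rot: [0.618, 0.786, 0.002, 0.001]
ft_force: [0.3, -0.2, -2.2]
opening: 34.0
```

```bash
python3 -c "
from h import *
print(bot.get_state()['opening'])
rel([439.9,-112.4,140],0.12+np.pi/2)"
```

```text
34.036655299141664
slide [-223.617  -30.253   -0.15 ] rot [ 0.004 -0.     0.119] pos [416.321 112.019 139.985] F [ 0.345 -0.154 -2.177] t 6.9
```

Call:
{"method": "send_rows", "body": {
  "claw": [25,25,25,25,25],
  "slide": [
    [-30,-4,0],
    [-75,-10,0],
    [-120,-16,0],
    [-165,-22,0],
    [-205,-27,0]
  ],
  "rot": [
    [0,0,0.03],
    [0,0,0.06],
    [0,0,0.09],
    [0,0,0.119],
    [0,0,0.119]
  ]
}}

```text
t: 7.4
position: [436.4, -95.7, 136.4]
eef_rot: [0.664, 0.748, -0.001, -0.001]
ft_force: [1.2, 0.9, -1.4]
opening: 34.1
```

Call:
{"method": "send_rows", "body": {
  "claw": [25,25,25,25],
  "slide": [
    [-12,-3,0],
    [-18,-5,0],
    [-18,-5,0],
    [-18,-5,0]
  ],
  "rot": [
    [0,0,0],
    [0,0,0],
    [0,0,0],
    [0,0,0]
  ]
}}

```text
t: 7.8
position: [434.3, -111.4, 137.8]
eef_rot: [0.663, 0.749, -0.0, -0.001]
ft_force: [-0.3, -0.1, -2.8]
opening: 34.5
```

Run:
```python
from h import *
s=bot.get_state();print(s["opening"])
rel([439.9,-112.4,100],0.12+np.pi/2)
w=bot.grab_frame("wrist");cv2.imwrite("pics/w5.png",w)
sd=bot.grab_frame("side");cv2.imwrite("pics/side5.png",sd)
a=cv2.resize(w,(400,250));b=cv2.resize(sd[180:330,230:390],(400,375),interpolation=cv2.INTER_CUBIC)
cv2.imwrite("pics/c5.png",np.hstack([cv2.copyMakeBorder(a,0,125,0,0,cv2.BORDER_CONSTANT),b]))
```

```text
34.45577367906656
slide [-1.752  5.509 37.77 ] rot [-0.001 -0.001  0.001] pos [ 434.253 -111.353  137.776] F [-0.281 -0.053 -2.763] t 7.8
```

View pics/c5.png

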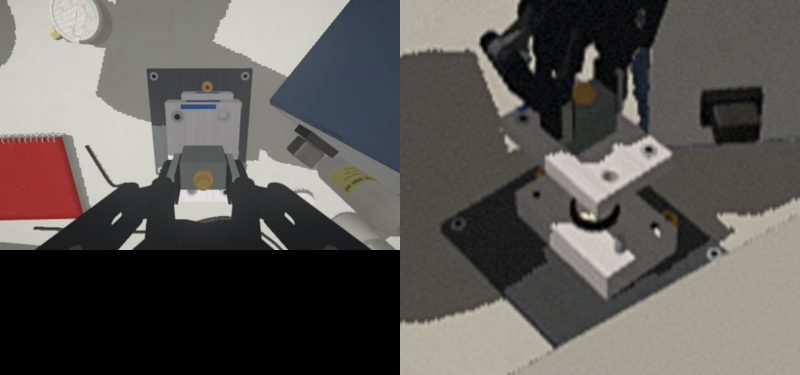

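The cover is level and the right way round above the base. I'll align it and go down to just above the dowel tips.

Call:
{"method": "send_rows", "body": {
  "claw": [25,25,25,25,25],
  "slide": [
    [-1.7,5.5,10],
    [-1.7,5.5,25],
    [-1.7,5.5,38],
    [-1.7,5.5,40],
    [-1.7,5.5,40]
  ],
  "rot": [
    [0,0,0],
    [0,0,0],
    [0,0,0],
    [0,0,0],
    [0,0,0]
  ]
}}

```text
t: 8.4
position: [439.9, -113.1, 97.6]
eef_rot: [0.663, 0.748, -0.0, -0.001]
ft_force: [-0.1, -0.6, -1.8]
opening: 34.3
```

Run:
```python
from h import *
rel([439.9,-112.4,90],0.12+np.pi/2)
c,T=cam("wrist");np.save("T6.npy",T)
w=bot.grab_frame("wrist");cv2.imwrite("pics/w6.png",w)
cv2.imwrite("pics/w6c.png",cv2.resize(w[100:280,220:440],None,fx=3.5,fy=3.2,interpolation=cv2.INTER_CUBIC))
s=bot.get_state();tc=s["position"];th=.12;r=np.array([[np.cos(th),-np.sin(th)],[np.sin(th),np.cos(th)]])
def P(o,L,z): return (proj(c,T,np.c_[np.array(L)@r.T+o,np.full(len(L),z)])-[220,100])*[3.5,3.2]
cv=[(32,50),(-32,50),(18,38)]
print("cover top pred",P(tc[:2],cv,tc[2]-42.5+14).round())
print("base top pred",P([439.9,-112.6],cv[:2],34).round(), "pins",P([439.9,-112.6],[(0,57),(39,34)],26).round())
```

```text
slide [0.662 0.111 7.614] rot [-0.001 -0.001  0.   ] pos [ 439.881 -113.074   97.614] F [-0.097 -0.635 -1.821] t 8.4
cover top pred [[591. 203.]
 [164. 203.]
 [494. 274.]]
base top pred [[549. 168.]
 [199. 168.]] pins [[374. 128.]
 [574. 238.]]
```

View pics/w6c.png

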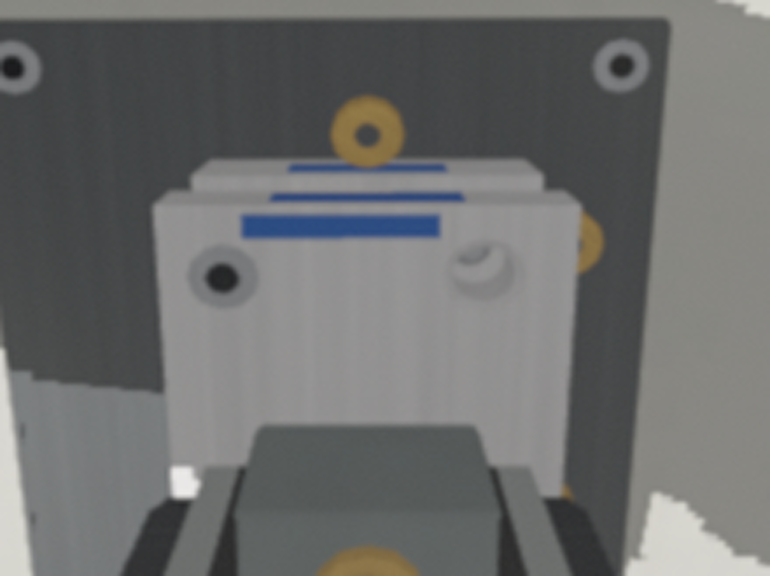

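The cover and base show the same small camera bias, so x is aligned to about 0.3 mm and y to about 0.5 mm. The dowel tip shows through hole A at (478,254). Descending onto the dowels.

Call:
{"method": "send_rows", "body": {
  "claw": [25,25,25,25,25],
  "slide": [
    [-0.3,0,3],
    [-0.3,0,6],
    [-0.3,0,9],
    [-0.3,0,12],
    [-0.3,0,12]
  ],
  "rot": [
    [0,0,0],
    [0,0,0],
    [0,0,0],
    [0,0,0],
    [0,0,0]
  ]
}}

```text
t: 8.95
position: [440.0, -113.7, 85.9]
eef_rot: [0.663, 0.748, -0.0, -0.0]
ft_force: [-0.9, 0.3, -1.8]
opening: 34.2
```

Underside is at about 43.4 mm, below the dowel tips at 49 mm, with no resistance. Continuing down.

Call:
{"method": "send_rows", "body": {
  "claw": [25,25,25,25,25],
  "slide": [
    [0,0,2],
    [0,0,4],
    [0,0,6],
    [0,0,7],
    [0,0,7]
  ],
  "rot": [
    [0,0,0],
    [0,0,0],
    [0,0,0],
    [0,0,0],
    [0,0,0]
  ]
}}

```text
t: 9.45
position: [440.4, -113.8, 79.7]
eef_rot: [0.663, 0.748, 0.0, 0.0]
ft_force: [-1.8, -0.3, 3.3]
opening: 34.0
```

Call:
{"method": "send_rows", "body": {
  "claw": [25,25,25,25,25],
  "slide": [
    [0,0,2],
    [0,0,4],
    [0,0,6],
    [0,0,6],
    [0,0,6]
  ],
  "rot": [
    [0,0,0],
    [0,0,0],
    [0,0,0],
    [0,0,0],
    [0,0,0]
  ],
  "newtons": 110
}}

```text
t: 9.95
position: [440.4, -113.8, 76.5]
eef_rot: [0.663, 0.748, 0.0, 0.001]
ft_force: [-11.6, 2.9, 30.3]
opening: 34.0
```

It shut at the predicted height of 76.5 mm with 30 N of press. The lateral load pushes the base into the back pins. I'll trim y slightly towards the side pin, then settle and check.

Call:
{"method": "send_rows", "body": {
  "claw": [25,25,25,25],
  "slide": [
    [0.8,0,0],
    [1.5,-0.5,0],
    [1.5,-0.5,0],
    [1.5,-0.5,0]
  ],
  "rot": [
    [0,0,0],
    [0,0,0],
    [0,0,0],
    [0,0,0]
  ]
}}

```text
t: 10.35
position: [440.4, -113.7, 76.5]
eef_rot: [0.664, 0.748, -0.0, 0.002]
ft_force: [-10.2, -3.9, 28.1]
opening: 33.8
```

Run:
```python
from h import *
s=bot.get_state();print(s["position"],s["ft_force"],s["ft_torque"],s["opening"])
w=bot.grab_frame("wrist");sd=bot.grab_frame("side")
a=cv2.resize(w[100:260,220:420],(500,400),interpolation=cv2.INTER_CUBIC)
b=cv2.resize(sd[220:330,245:355],(300,300),interpolation=cv2.INTER_CUBIC)
cv2.imwrite("pics/c7.png",np.hstack([a,cv2.copyMakeBorder(b,0,100,0,0,cv2.BORDER_CONSTANT)]))
```

```text
[ 440.379 -113.701   76.483] [-10.159  -3.857  28.05 ] [-0.462  2.162  0.081] 33.75911426075933
```

View pics/c7.png

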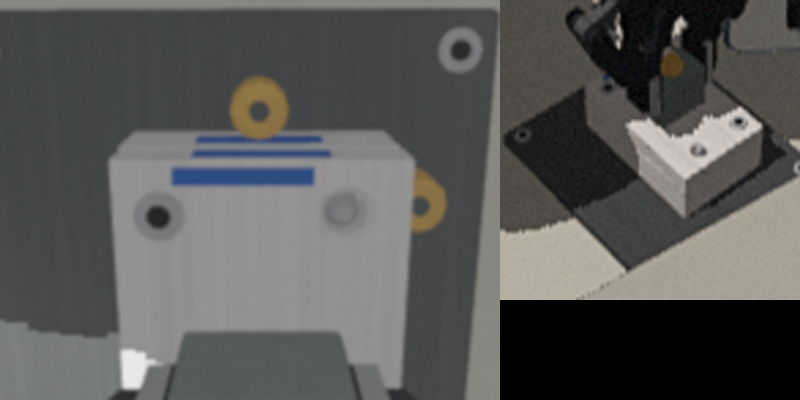

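The wrist view shows the cover flush on the base, with the dowel filling hole A at (342,210). The blue end meets the side pin at (258,110), and the back pin at (425,200) is against the edge. The side view shows no gap. The forces are steady at 28 N down, with slight pushes into the pins. Handing in.

```bash
python3 -c "
from station import bot
print(bot.sign_off())"
```

```text
the job is handed in; nothing more can be done
None
```

The lower half is seated against all three pins, the cover is on both dowels blue end to blue end, and the arm is still gripping it and pressing it shut. I handed the job in at about 10.5 s of the 48 s allowed; `sign_off()` returned no verdict.

- **How it was done:** I gripped the lower half across its sides, turned it square and pushed it against the pins until the force showed contact in both directions. Then I released it, gripped the cover by its grip block and lowered it onto the dowels.
- **Last checks:** The tool stood at z = 76.5 mm, exactly the height expected with the halves meeting. It was pressing down with 28 N, with light side forces pushing the lower half into the pins (about 10 N towards the back, 4 N towards the side). Finger opening was 33.8 mm with the grip set to 110 N, and tool tilt was about 0.004 rad. The last wrist and side pictures showed dowel A filling its hole, the lower half at the side pin and the visible back pin, and no gap between the halves.
- **What disagreed:** The wrist and top cameras differed by up to about 2.5 mm on where the seat lies. I took the x alignment from the grip instead. The opening also read 34 mm on the 36 mm grip block, probably from the pads yielding. Dowel B's hole and the second back pin were hidden in the last wrist view.
- **Bystanders:** I kept the arm well clear of the sample cylinder and tape roll, but did not measure their positions again at the end.

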